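# Slide the serving slate over the worktop edge

### The job

The rectangular serving slate lies flat on the worktop, too thin to get hold of. Slide it towards the robot, without lifting it, until it sticks out about 5 cm, short side first and squarely, over the worktop's front edge, ready to be taken up by hand. Leave it lying there and do not disturb the round slate or the kitchen timer.

Things in the scene. Friction and masses are not known exactly. Their poses are not given: they have to be found in the camera images.
- slate_center (a point): Rectangular serving slate, dark grey stone, 160 x 120 x 8 mm, about 0.4 kg, loose and flat on the worktop; a few newtons slide it. Point: its centre, half-way up (4 mm above the worktop). x axis along the 160 mm length, y along the width, z up; the -x short side faces the worktop's front edge, up to 15 degrees askew at the start; the +x one is the far side.
- worktop_point (a point): Fixed, unmarked point on the flat top of the worktop, exactly 100 mm in from its front edge (the edge towards the robot), level with the surface. Its x axis looks away from the robot; the front edge is straight and runs along y, 100 mm to the -x side of this point, and beyond it is free air. The worktop is 30 mm thick; its left end lies 220 mm to the +y side.
- round_slate_center (a point): Round slate of the same dark stone, 124 mm across and 8 mm thick, lying loose on the worktop beside the rectangular one, on either side. The point is its centre, half-way up. To be left alone.
- timer_center (a point): Kitchen timer, a round brass-topped white dial, 66 mm across and 62 mm high, standing loose on the worktop at the right. The point is its centre, half-way up. To be left alone.

How it is judged:
By the outcome, as a careful person would: the job done as asked, in the order asked, and still so for the second after the job is handed in, with the robot touching nothing.
It also fails if it takes over 32 s, if anything falls off the work surface, if the arm or the gripper's body presses on something with over 40 N, if the wrist force passes 120 N, or if a joint passes its speed limit or range.

### The arm

A 6-joint arm with a two-finger parallel gripper is mounted at the origin on a cart in front of the work surface, level with it; the furniture and walls round the work are solid. World frame = base frame: x ahead of the robot, y to its left, z up, the work surface at z = 0. Lengths are in m, angles in degrees, forces in N, time in s.
With the tool pointing down it reaches from about 0.3 to 0.775 m from the base axis. Payload 14.6 kg.
Tool frame: the origin (TCP) lies midway between the tips of the shut fingers; the grasp point (between the pads) lies 19 mm behind it (arm.grip_depth is the y of the grasp point in the tool frame, in m); y points along the fingers, z is the direction in which the jaws open and shut, and the axes are right-handed (so a half turn about y gives the same grasp; the last joint's range is limited). The gripper opens to 85 mm and grips with 20 to 120 N. Pads are 22 mm wide; open, the fingers measure 114 mm over their backs; the gripper's body (76 mm by 85 mm) begins 54 mm behind the grasp point. The pads swing forward as they close: fully open they stand 13 mm farther back than shut.
Start: joints at [-78.415, 17.183, 87.147, -0, 75.671, -3.816], TCP at [0.146, -0.53, 0.231] pointing down, gripper open.
Joint ranges: [-173.82, 173.82], [-45.26, 126.66], [13.44, 144.39], [-59.66, 239.66], [0, 175.72], [-146.38, 146.38]. Speed limits (degrees/s): [127.2, 127.2, 147.25, 180, 180, 180].

### API

Orientations are given as a 3x3 rotation matrix whose columns are the frame's x, y, z axes.
In Python, from cell import arm gives the robot as it stands.
- The arm moves only by the tool arm_command, never from a script. Its arguments are lists of equal length, an entry for each row: "travel": the shift along the tool's x, y, z in cm, a list of three; "twist": the turn about the tool's y in rad; "jaw": the opening, from 0 (shut) to 1 (fully open). A call has 1 to 10 rows; each row is the pose to reach, as a shift and turn from the pose measured when the call began, along the tool's axes at that moment; what a row does not reach only later rows make up. A row lasts 1/10 s, in which the tool goes at most 50 mm and 8.59 degrees, less where a joint would pass 70% of its speed; a pose out of reach is approached as far as the arm can. A call with a gripper value outside its range is refused whole. The fingers move at their own pace and stop on an object; "force" is the grip in N (left out, the last holds). Time passes only in rows, so rows that repeat a pose let the fingers close. It gives the time, the measured TCP pose, the force and the opening at its end, in the units of the state.
- arm.get_state(): the state, without advancing time (a new reading comes with each control period).
- arm.get_image(name): name is "scene" or "top" or "wrist"; returns a dict with "pixels" (480x640x3 uint8, red, green, blue), "depth" (480x640 float32, m along the optical axis (not along the pixel's ray), 0 where there is no reading), "vfov" (degrees; the focal length in pixels is half the picture's height over the tangent of half this angle, whatever the lens; pixels are square), "cx", "cy" (the principal point, pixels), "extrinsics" (4x4, takes a point from camera to world coordinates); the wrist camera has in their place "tool_from_camera" (4x4, takes a point from camera to tool coordinates, whose origin is the TCP and whose axes are the tool frame's). Camera axes: x right, y up, looking along -z (the intrinsics and any distortion apply to the point x, -y, -z); pixel columns grow to the right and rows downward; lengths in m; the calibration is good to about 2 mm. A picture is of the moment at which its call begins: read the wrist's pose just before it.
- arm.job_done(): hands the job in, once; it reports no verdict.
Trained networks look in a picture, given as the dict that the camera call returned (one of the last four; its "shot" number tells which), for a name from the list of things; names that differ only in an ending like _2 or _b are one class to them, and where a whole thing is asked for, a point or a joint stands for the part that bears it (a point fixed in the world has none). Each returns a list of dicts, best first, with "score" (0 to 1); they miss things now and then, are a little off and sometimes report something else, mostly with a low value. They report only what shows in the picture. A call takes as long as a camera call.
- arm.masks_of(label, picture): "mask" (480x640 bool, what is visible of it).
- arm.tip_of(label, picture): "position" ([x, y, z] in m, in the coordinates of the camera as it stood for that picture, good to about 4 mm: a listed point, or the origin of a listed thing).
The state is a dict: "clock": time; "qpos": joint angles; "qd": joint speeds; "tau": joint torques, N m; "eef_pos": TCP position; "orientation": TCP orientation; "force": force on the tool from outside, world axes, zero at the start; "wrist_torque": the same for the moment, N m; "gripper_width": opening from 0.0 (shut) to 1.0 (fully open).
Only numpy, scipy, OpenCV 4.12 (cv2) and the standard library are available. Lean on these libraries where they do the work, as an engineer would, in place of code of your own. Each camera call takes 0.05 s, during which the arm holds its last target.

## Working session

There is one attempt and no reset: what is moved stays moved. The work goes in short steps, Python scripts to look and compute and a tool call to move; the robot and the scene stay as the last step left them, time stands still between calls to the robot, and variables do not carry over. Pictures are saved under pics/ and viewed, and the job is handed in when it is done.

Besides the shell and the picture viewer there is one more tool, called after "Call:" by a JSON object that holds its "op" and its "data", one argument or row to a line. arm_command: Moves the arm, as the interface text tells. Its arguments: {"type":"object","properties":{"travel":{"type":"array","items":{"type":"array","items":{"type":"number"}}},"twist":{"type":"array","items":{"type":"number"}},"jaw":{"type":"array","items":{"type":"number"}},"force":{"type":"number"}},"required":["travel","twist","jaw"]}

```bash
mkdir -p pics; ls
cat > h.py <<'E'
import numpy as np,cv2
from cell import arm
def K(im):
    h=im["pixels"].shape[0]; f=h/2/np.tan(np.radians(im["vfov"])/2); return f,im["cx"],im["cy"]
def ext(im,s=None):
    if "extrinsics" in im: return np.array(im["extrinsics"])
    T=np.eye(4);T[:3,:3]=s["orientation"];T[:3,3]=s["eef_pos"]
    return T@np.array(im["tool_from_camera"])
def cloud(im,E):
    f,cx,cy=K(im);d=im["depth"];v,u=np.mgrid[:480,:640]
    P=np.stack([(u-cx)/f*d,-(v-cy)/f*d,-d],-1)
    return P@E[:3,:3].T+E[:3,3]
def save(im,n): cv2.imwrite("pics/"+n+".png",im["pixels"][:,:,::-1])
E
python3 - <<'E'
from h import *
s=arm.get_state();print({k:np.round(v,3).tolist() for k,v in s.items()})
for n in ["top","scene"]:
    im=arm.get_image(n);save(im,n+"0");print(n,[k for k in im],im["vfov"],im["cx"],im["cy"]);E=ext(im);print(E.round(3))
    for k in im:
        if k not in("pixels","depth","extrinsics"):print(k,im[k])
    P=cloud(im,E)
    for l in ["slate_center","worktop_point","round_slate_center","timer_center"]:
        try:
            for r in arm.tip_of(l,im)[:2]: print(l,r["score"],(E[:3,:3]@np.array(r["position"])+E[:3,3]).round(4))
        except Exception as e:print(l,e)
    if 1:
        for l in ["slate_center","round_slate_center","timer_center"]:
            for r in arm.masks_of(l,im)[:2]:
                m=r["mask"]&(im["depth"]>0);Q=P[m]
                print("mask",l,r["score"],m.sum(),np.median(Q,0).round(4) if m.sum() else "")
                if m.sum()>50:
                    rr=cv2.minAreaRect(Q[:,:2].astype(np.float32)*1000);print(rr)
E
```

```text
pics
{'clock': 0.0, 'qpos': [-78.415, 17.215, 87.18, -0.003, 75.67, -3.816], 'qd': [-0.042, 0.026, -0.021, -0.047, -0.076, 0.039], 'tau': [-0.004, -54.349, -36.179, -0.0, 0.004, 0.0], 'eef_pos': [0.146, -0.53, 0.231], 'orientation': [[-0.964, -0.0, 0.266], [-0.266, 0.001, -0.964], [-0.0, -1.0, -0.001]], 'force': [0.901, -0.208, -0.27], 'wrist_torque': [-0.001, 0.089, 0.014], 'gripper_width': 0.999}
top ['pixels', 'depth', 'vfov', 'cx', 'cy', 'extrinsics', 'shot'] 52.337064724747876 328.72512813947435 244.28382244778754
[[-0.016  0.981 -0.191  0.3  ]
 [-1.    -0.016  0.004 -0.131]
 [ 0.001  0.191  0.982  0.951]
 [ 0.     0.     0.     1.   ]]
vfov 52.337064724747876
cx 328.72512813947435
cy 244.28382244778754
shot 1
slate_center 0.79 [0.4686 0.1122 0.0015]
worktop_point 0.75 [ 4.49e-01  2.00e-04 -2.30e-03]
round_slate_center 0.56 [ 0.4884 -0.2011  0.0075]
timer_center 0.95 [ 0.509  -0.3554  0.03  ]
mask slate_center 0.62 4952 [0.4676 0.1167 0.0069]
((471.3023376464844, 118.87637329101562), (164.9960174560547, 123.35466003417969), 12.792533874511719)
mask round_slate_center 0.77 2989 [
[... 553 characters left out ...]
7903334
cx 322.1858793129804
cy 241.32172889289816
shot 2
slate_center 0.77 [0.4665 0.1166 0.0051]
worktop_point 0.67 [ 0.4461 -0.0031  0.0006]
round_slate_center 0.69 [ 0.4896 -0.2019  0.0025]
timer_center 0.61 [ 0.5107 -0.3553  0.0326]
mask slate_center 0.74 3025 [0.4663 0.1075 0.0077]
((469.02685546875, 118.43867492675781), (160.162353515625, 132.68666076660156), 13.1810884475708)
mask round_slate_center 0.59 3220 [ 0.4864 -0.2075  0.0076]
((488.28033447265625, -204.0950164794922), (120.12712097167969, 120.875244140625), 85.67256927490234)
mask timer_center 0.66 1678 [ 0.499  -0.3675  0.0433]
((512.5137329101562, -348.51708984375), (84.72923278808594, 68.38252258300781), 82.7570571899414)
```

View pics/top0.png

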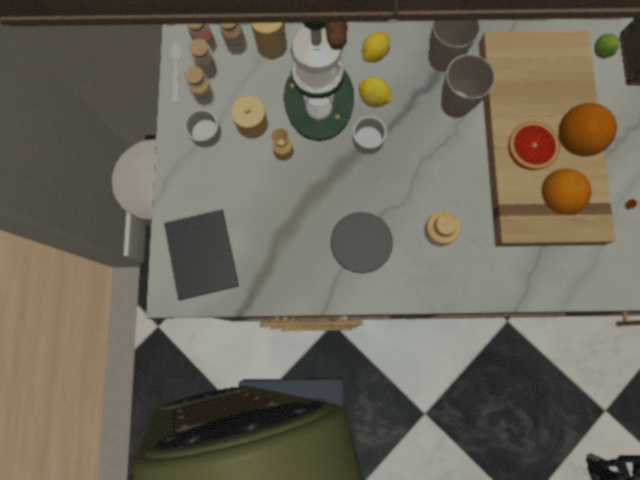

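View pics/scene0.png

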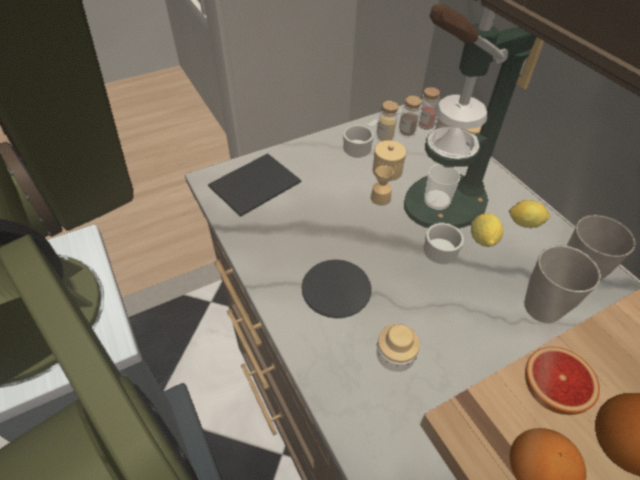

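Run:
```python
from h import *
im=arm.get_image("top");E=ext(im);P=cloud(im,E)
np.savez("top.npz",P=P,px=im["pixels"])
# front edge: along rows, find z drop
x,y,z=P[...,0],P[...,1],P[...,2]
for yy in np.arange(-.3,.24,.05):
    m=(abs(y-yy)<.006)&(abs(z)<.006)&(im["depth"]>0)&(x>.2)&(x<.6)
    if m.any():print(yy.round(2),x[m].min().round(4),np.sort(x[m])[:6].round(4),np.median(z[m]).round(4))
m=(abs(z)<.006)&(im["depth"]>0)&(x>.36)&(x<.7);print("ymax",np.percentile(y[m],[0.1,99.9]))
m=(z>.012)&(im["depth"]>0)&(x>.25)&(y>-.05);print("tall near",m.sum(), P[m].min(0) if m.any() else 0,P[m].max(0) if m.any() else 0)
r=arm.masks_of("slate_center",im)[0]["mask"];mm=r&(im["depth"]>0)
print(np.median(z[mm]),np.median(z[(abs(z)<.02)&(x>.4)&(x<.6)&(y>-.1)&(y<.02)]))
```

```text
-0.3 0.3479 [0.3479 0.3479 0.348  0.348  0.348  0.3481] -0.0007
-0.25 0.3468 [0.3468 0.3468 0.3469 0.3469 0.347  0.347 ] -0.0007
-0.2 0.3476 [0.3476 0.3477 0.3477 0.3478 0.3478 0.3479] -0.0001
-0.15 0.3482 [0.3482 0.3484 0.3485 0.3485 0.3485 0.3485] -0.0008
-0.1 0.3473 [0.3473 0.3473 0.3473 0.3474 0.3474 0.3475] -0.0008
-0.05 0.3481 [0.3481 0.3481 0.3481 0.3483 0.3483 0.3483] -0.0007
-0.0 0.347 [0.347  0.347  0.347  0.3472 0.3472 0.3472] -0.0008
0.05 0.3478 [0.3478 0.3478 0.3479 0.3479 0.3479 0.348 ] -0.0008
0.1 0.3485 [0.3485 0.3486 0.3486 0.3487 0.3488 0.3488] 0.0002
0.15 0.3475 [0.3475 0.3476 0.3477 0.3477 0.3493 0.3494] 0.0005
0.2 0.3482 [0.3482 0.3483 0.3483 0.3483 0.3484 0.3484] -0.0009
ymax [-0.77492088  0.21980273]
tall near 11849 [ 0.39616375 -0.04999365  0.01201257] [0.93180623 0.21995469 0.51256371]
0.00699314690127828 -0.0008563190518409147
```

The top view shows the rectangular slate at px (202,254), the round one at (362,242), the timer at (443,228) and the worktop's front edge near row 317. The front edge comes out at x≈0.347 m. Next I check the slate's angle, the clearance behind it and the finger geometry.

Run:
```python
from h import *
d=np.load("top.npz");P=d["P"];z=P[...,2]
m=np.isfinite(z)&(z>.012)&(P[...,0]>.4)
for lo,hi in[(.012,.05),(.05,.1),(.1,.2),(.2,.6)]:
    for ya in np.arange(-.1,.22,.04):
        k=m&(z>lo)&(z<hi)&(P[...,1]>ya)&(P[...,1]<=ya+.04)
        if k.any():print(lo,hi,ya.round(2),"minx",P[...,0][k].min().round(3))
# slate by colour on plane z=.008
im=arm.get_image("top");E=ext(im);f,cx,cy=K(im)
g=im["pixels"].max(-1);r=arm.masks_of("slate_center",im)[0]["mask"]
roi=cv2.dilate(r.astype(np.uint8),np.ones((9,9)))>0
bm=((g<95)&roi).astype(np.uint8);bm=cv2.morphologyEx(bm,cv2.MORPH_OPEN,np.ones((3,3)))
c=max(cv2.findContours(bm,0,2)[0],key=cv2.contourArea)[:,0].astype(float)
D=np.c_[(c[:,0]-cx)/f,-(c[:,1]-cy)/f,-np.ones(len(c))]@E[:3,:3].T
t=(.008-E[2,3])/D[:,2];W=(E[:3,3]+D*t[:,None])[:,:2]
print(cv2.minAreaRect((W*1000).astype(np.float32)), cv2.boxPoints(cv2.minAreaRect((W*1000).astype(np.float32))))
s=arm.get_state();w=arm.get_image("wrist");save(w,"w0");print(ext(w,s).round(3))
R=np.array(s["orientation"]);print("shift cm",R.T@(np.array([.59,.127,.231])-s["eef_pos"])*100)
```

```text
0.012 0.05 -0.1 minx 0.673
0.012 0.05 -0.06 minx 0.663
0.012 0.05 -0.02 minx 0.71
0.012 0.05 0.02 minx 0.43
0.012 0.05 0.06 minx 0.411
0.012 0.05 0.1 minx 0.526
0.012 0.05 0.14 minx 0.487
0.012 0.05 0.18 minx 0.844
0.05 0.1 -0.1 minx 0.679
0.05 0.1 -0.06 minx 0.666
0.05 0.1 -0.02 minx 0.71
0.05 0.1 0.02 minx 0.71
0.05 0.1 0.06 minx 0.798
0.05 0.1 0.1 minx 0.781
0.05 0.1 0.14 minx 0.794
0.1 0.2 -0.1 minx 0.725
0.2 0.6 -0.1 minx 0.642
0.2 0.6 -0.06 minx 0.642
0.2 0.6 -0.02 minx 0.642
0.2 0.6 0.02 minx 0.643
0.2 0.6 0.06 minx 0.642
0.2 0.6 0.1 minx 0.643
0.2 0.6 0.14 minx 0.643
0.2 0.6 0.18 minx 0.643
((469.17156982421875, 115.60774993896484), (157.53599548339844, 118.84642028808594), 12.641974449157715) [[379.30792  156.35133 ]
 [405.31842   40.386135]
 [559.0352    74.86417 ]
 [533.0247   190.82936 ]]
[[ 0.265  0.913  0.309  0.225]
 [-0.964  0.251  0.084 -0.508]
 [-0.001 -0.321  0.947  0.373]
 [ 0.     0.     0.     1.   ]]
shift cm [-6.02528193e+01  2.63103773e-02 -5.15780220e+01]
```

```bash
sleep 0
python3 - <<'E'
from h import *
d=np.load("top.npz");P=d["P"];z=P[...,2]
k=(z>.2)&(P[...,0]>.4);print(np.percentile(z[k],[0,5,50,95,100]))
k2=k&(P[...,0]<.68);print(np.percentile(z[k2],[0,5,50,100]))
k3=k&(z<.48);print(k3.sum(),P[k3].min(0) if k3.any() else'')
E
```

```text
[0.22284391 0.23880492 0.48205498 0.50497835 0.51256371]
[0.4073913  0.46399661 0.48751101 0.51256371]
6650 [ 0.63917872 -0.48344555  0.22284391]
```

View pics/w0.png

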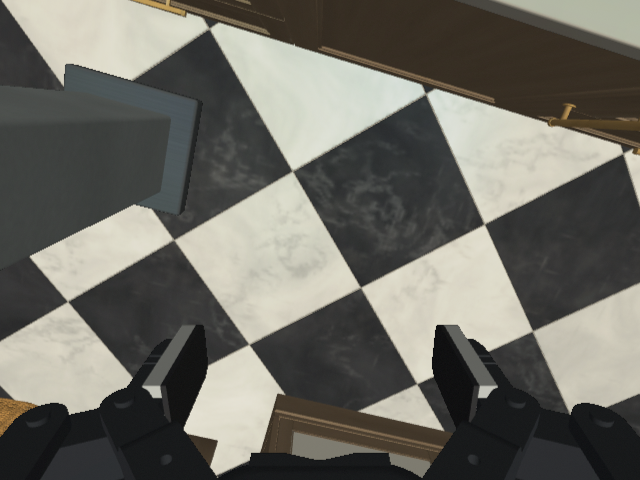

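Call:
{"op": "arm_command", "data": {
  "travel": [
    [-3, 0, -3.5],
    [-6, 0, -7],
    [-9, 0, -10.6],
    [-12, 0, -14.1],
    [-15, 0, -17.7],
    [-18, 0, -21.2],
    [-21, 0, -24.8],
    [-24, 0, -28.3],
    [-27, 0, -31.8],
    [-30, 0, -35.4]
  ],
  "twist": [0.03, 0.06, 0.09, 0.12, 0.15, 0.18, 0.21, 0.24, 0.269, 0.269],
  "jaw": [0.65, 0.65, 0.65, 0.65, 0.65, 0.65, 0.65, 0.65, 0.65, 0.65]
}}

```text
clock: 2.05
eef_pos: [0.3416, -0.1075, 0.2317]
orientation: [[-1.0, 0.001, -0.002], [0.002, -0.0, -1.0], [-0.001, -1.0, 0.0]]
force: [1.4, -1.5, -0.2]
gripper_width: 0.651
```

```bash
cat > st.py <<'E'
from h import *
import sys
s=arm.get_state();print(s["clock"],np.round(s["eef_pos"],4),np.round(s["orientation"],3).tolist(),np.round(s["force"],1),s["gripper_width"],np.round(s["qpos"],1))
if len(sys.argv)>1:
    R=np.array(s["orientation"]);print(R.T@(np.array([float(a) for a in sys.argv[1:4]])-s["eef_pos"])*100,"twist to square",np.arctan2(-R[0,2]*-1,-R[1,2]))
E
python3 st.py .45 .127 .231
```

```text
2.05 [ 0.3416 -0.1075  0.2317] [[-1.0, 0.001, -0.002], [0.002, -0.0, -1.0], [-0.001, -1.0, 0.0]] [ 1.4 -1.5 -0.2] 0.6511183317785084 [-23.3  -8.4 114.7   0.   73.7  66.8]
[-10.7972569    0.06645795 -23.4691944 ] twist to square -0.0016083046401810454
```

Call:
{"op": "arm_command", "data": {
  "travel": [
    [-2, 1, -4.5],
    [-4, 2, -9],
    [-6, 4, -13.5],
    [-8, 6, -18],
    [-10, 8, -22],
    [-13, 11, -23.5],
    [-17, 13.5, -23.5],
    [-21, 15, -23.5],
    [-24, 15, -23.5],
    [-24, 15, -23.5]
  ],
  "twist": [0, 0, 0, 0, 0, 0, 0, 0, 0, 0],
  "jaw": [0.65, 0.65, 0.65, 0.65, 0.65, 0.65, 0.65, 0.65, 0.65, 0.65]
}}

```text
clock: 3.05
eef_pos: [0.5845, 0.1268, 0.0808]
orientation: [[-1.0, 0.001, -0.002], [0.002, -0.001, -1.0], [-0.001, -1.0, 0.001]]
force: [0.0, -0.2, 0.5]
gripper_width: 0.646
```

```bash
cat > look.py <<'E'
from h import *
import sys
s=arm.get_state();w=arm.get_image("wrist");save(w,sys.argv[1]);E=ext(w,s);P=cloud(w,E);np.savez("w.npz",P=P,d=w["depth"])
E
python3 st.py .582 .127 .03; python3 look.py w1
```

```text
3.05 [0.5845 0.1268 0.0808] [[-1.0, 0.001, -0.002], [0.002, -0.001, -1.0], [-0.001, -1.0, 0.001]] [ 0.  -0.2  0.5] 0.6458449717981275 [ 8.7 32.2 87.  -0.  60.7 98.9]
[ 0.25175354  5.07785144 -0.02557261] twist to square -0.002226787026855044
```

View pics/w1.png

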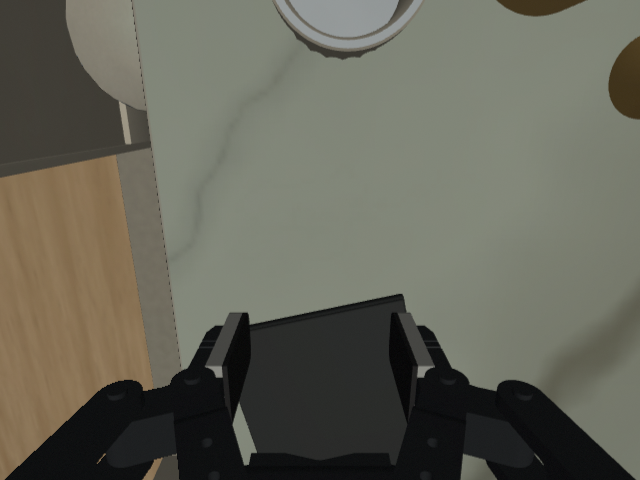

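Run:
```python
import numpy as np
d=np.load("w.npz");P=d["P"];D=d["d"]
for (u,v) in [(245,316),(240,340),(235,370),(225,390),(217,405),(215,372),(395,316),(430,370),(403,297),(250,327),(320,320),(320,250)]:
    print(u,v,P[v,u].round(4),D[v,u].round(4))
k=(D>0)&(P[...,2]>.02)&(P[...,0]<.62)&(P[...,2]<.3)
v,u=np.nonzero(k&(np.arange(480)[:,None]>300))
Q=P[v,u];print(Q.min(0),Q.max(0))
i=np.argsort(Q[:,2])[:5];print(Q[i],u[i],v[i])
i=np.argsort(-Q[:,0])[:5];print(Q[i],u[i],v[i])
```

```text
245 316 [0.5948 0.1548 0.0913] 0.1474
240 340 [0.5906 0.1551 0.1009] 0.1396
235 370 [0.5864 0.1548 0.1123] 0.1302
225 390 [0.5862 0.156  0.1219] 0.1211
217 405 [0.5957 0.1533 0.1397] 0.1013
215 372 [0.592  0.1587 0.121 ] 0.1202
395 316 [0.5942 0.0989 0.0903] 0.1485
430 370 [0.5952 0.0949 0.1247] 0.1156
403 297 [0.5599 0.0763 0.0034] 0.2418
250 327 [0.54   0.1706 0.0042] 0.2475
320 320 [0.5465 0.1269 0.0073] 0.2424
320 250 [ 0.5889  0.1268 -0.0008] 0.2365
[0.57077996 0.06253477 0.08339227] [0.60276256 0.19189832 0.16706701]
[[0.58730762 0.09919451 0.08339227]
 [0.58010579 0.09922271 0.08347855]
 [0.5870249  0.09922803 0.08368167]
 [0.58004151 0.09932522 0.08411641]
 [0.57731807 0.09919208 0.0841849 ]] [390 389 390 389 389] [323 339 324 340 346]
[[0.60276256 0.1511068  0.16706701]
 [0.60238782 0.15125346 0.1636335 ]
 [0.60217502 0.15145124 0.16105402]
 [0.60214599 0.10825681 0.15810524]
 [0.60211906 0.14482327 0.15849153]] [189 194 197 411 233] [477 463 453 441 443]
```

Call:
{"op": "arm_command", "data": {
  "travel": [
    [0, 2, 0],
    [0, 4, 0],
    [0, 6, 0],
    [0, 7, 0],
    [0, 7.3, 0],
    [0, 7.4, 0],
    [0, 7.4, 0]
  ],
  "twist": [0, 0, 0, 0, 0, 0, 0],
  "jaw": [0.65, 0.65, 0.65, 0.65, 0.65, 0.65, 0.65]
}}

```text
clock: 3.8
eef_pos: [0.5833, 0.1269, 0.0078]
orientation: [[-1.0, 0.002, -0.002], [0.002, -0.0, -1.0], [-0.002, -1.0, 0.0]]
force: [0.2, 0.0, 0.1]
gripper_width: 0.651
```

```bash
python3 look.py w2; python3 st.py
python3 - <<'E'
import numpy as np
d=np.load("w.npz");P=d["P"];D=d["d"]
k=(D>0)&(P[...,2]>.004)&(abs(P[...,0]-.585)<.02)&(P[...,2]<.1)&(np.arange(480)[:,None]>290)
Q=P[k];print(np.sort(Q[:,2])[:20:4])
E
```

```text
3.85 [0.5833 0.1269 0.0079] [[-1.0, 0.002, -0.002], [0.002, -0.0, -1.0], [-0.002, -1.0, 0.0]] [-0.6  0.6  0.2] 0.6511226659576466 [ 8.8 38.2 88.7 -0.  52.9 98.9]
[0.01054152 0.01079316 0.01143831 0.01154991 0.01175704]
```

View pics/w2.png

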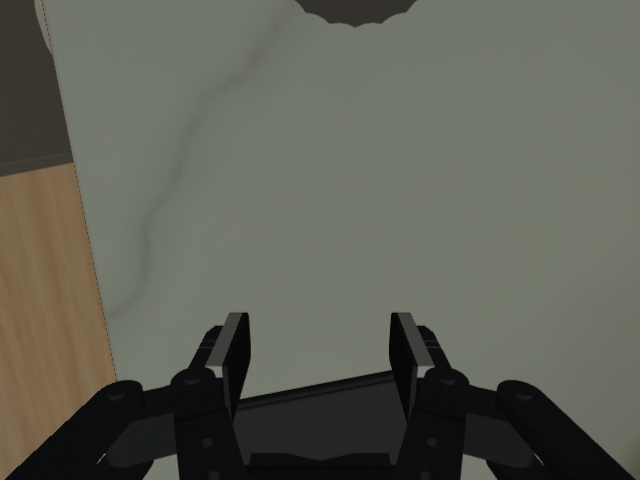

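The wrist view shows both fingertips (near px (240,320) and (400,320)) on bare worktop behind the slate's far side, which runs from (240,403) to (390,373). I lower them a little more.

Call:
{"op": "arm_command", "data": {
  "travel": [
    [0, 0.3, 0],
    [0, 0.6, 0],
    [0, 0.75, 0],
    [0, 0.75, 0]
  ],
  "twist": [0, 0, 0, 0],
  "jaw": [0.65, 0.65, 0.65, 0.65]
}}

```text
clock: 4.25
eef_pos: [0.5832, 0.1269, 0.0001]
orientation: [[-1.0, 0.001, -0.002], [0.002, -0.0, -1.0], [-0.001, -1.0, 0.0]]
force: [-0.5, 0.8, 1.4]
gripper_width: 0.649
```

```bash
python3 st.py .482 .127 .0005
```

```text
4.25 [5.832e-01 1.269e-01 1.000e-04] [[-1.0, 0.001, -0.002], [0.002, -0.0, -1.0], [-0.001, -1.0, 0.0]] [-0.5  0.8  1.4] 0.6492671410280421 [ 8.8 38.9 88.8 -0.  52.2 98.9]
[ 1.01172320e+01 -5.48299498e-02  6.64432207e-03] twist to square -0.0020484851292122963
```

Call:
{"op": "arm_command", "data": {
  "travel": [
    [0.5, 0, 0],
    [1, 0, 0],
    [1.5, 0, 0],
    [2, 0, 0],
    [2.5, 0, 0],
    [3, 0, 0],
    [3.5, 0, 0],
    [4, 0, 0],
    [4.5, 0, 0],
    [5, 0, 0]
  ],
  "twist": [0, 0, 0, 0, 0, 0, 0, 0, 0, 0],
  "jaw": [0.65, 0.65, 0.65, 0.65, 0.65, 0.65, 0.65, 0.65, 0.65, 0.65]
}}

```text
clock: 5.25
eef_pos: [0.5328, 0.1269, 0.0]
orientation: [[-1.0, 0.001, -0.002], [0.002, -0.0, -1.0], [-0.001, -1.0, 0.0]]
force: [3.2, -1.1, -0.6]
gripper_width: 0.653
```

```bash
python3 st.py .482 .127 .0005; python3 look.py w3
python3 - <<'E'
from h import *
im=arm.get_image("top");save(im,"top3")
E
```

```text
5.25 [0.5328 0.1269 0.    ] [[-1.0, 0.001, -0.002], [0.002, -0.0, -1.0], [-0.001, -1.0, 0.0]] [ 3.2 -1.1 -0.6] 0.6526414907122833 [ 9.6 34.2 97.4 -0.1 48.4 99.7]
[ 5.07748378e+00 -5.16245277e-02  3.91814923e-03] twist to square -0.002025944372594564
```

View pics/w3.png

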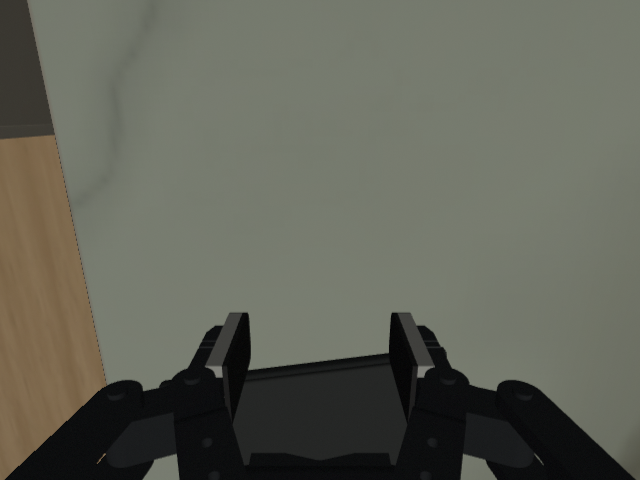

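View pics/top3.png

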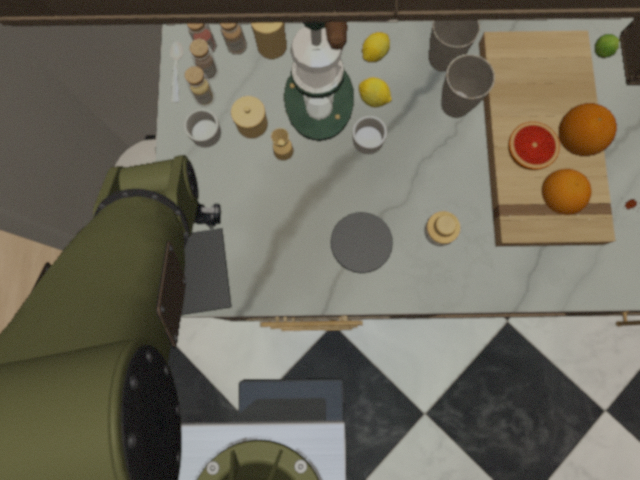

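The push is turning the slate square: its far side has gone from about 12.6° askew to roughly 6°, at about 3 N. I carry on and stop short of the target.

Call:
{"op": "arm_command", "data": {
  "travel": [
    [0.5, 0, 0],
    [1, 0, 0],
    [1.5, 0, 0],
    [2, 0, 0],
    [2.5, 0, 0],
    [3, 0, 0],
    [3.5, 0, 0],
    [4, 0, 0],
    [4.5, 0, 0],
    [4.7, 0, 0]
  ],
  "twist": [0, 0, 0, 0, 0, 0, 0, 0, 0, 0],
  "jaw": [0.65, 0.65, 0.65, 0.65, 0.65, 0.65, 0.65, 0.65, 0.65, 0.65]
}}

```text
clock: 6.35
eef_pos: [0.4851, 0.1272, 0.0]
orientation: [[-1.0, 0.001, -0.002], [0.002, -0.0, -1.0], [-0.001, -1.0, 0.0]]
force: [2.0, -0.6, -0.4]
gripper_width: 0.649
```

```bash
cat > edge.py <<'E'
from h import *
import sys
s=arm.get_state();w=arm.get_image("wrist");save(w,sys.argv[1]);E=ext(w,s);f,cx,cy=K(w)
g=cv2.GaussianBlur(w["pixels"].max(-1),(3,3),0).astype(float)
pts=[]
for u in range(255,388,4):
    col=g[300:445,u];k=np.nonzero(col<60)[0]
    if len(k):
        v=300+k[0];D=E[:3,:3]@np.array([(u-cx)/f,-(v-cy)/f,-1]);t=(.0-E[2,3])/D[2];pts.append((E[:3,3]+D*t)[:2])
pts=np.array(pts);p=np.polyfit(pts[:,1],pts[:,0],1);r=pts[:,0]-np.polyval(p,pts[:,1]);k=abs(r)<.002
p=np.polyfit(pts[k,1],pts[k,0],1);print(len(pts),k.sum(),"yaw deg",-np.degrees(np.arctan(p[0])),"far bottom edge x at y=.127",np.polyval(p,.127),"tcp",s["eef_pos"],s["clock"])
E
python3 st.py; python3 edge.py w4
```

```text
6.35 [0.4851 0.1272 0.    ] [[-1.0, 0.001, -0.002], [0.002, -0.0, -1.0], [-0.001, -1.0, 0.0]] [ 2.  -0.6 -0.4] 0.649453026455648 [ 10.5  29.9 104.9  -0.   45.2 100.7]
34 34 yaw deg 0.44669355931023796 far bottom edge x at y=.127 0.4726437370568216 tcp [4.85096876e-01 1.27164555e-01 2.81857671e-05] 6.35
```

View pics/w4.png

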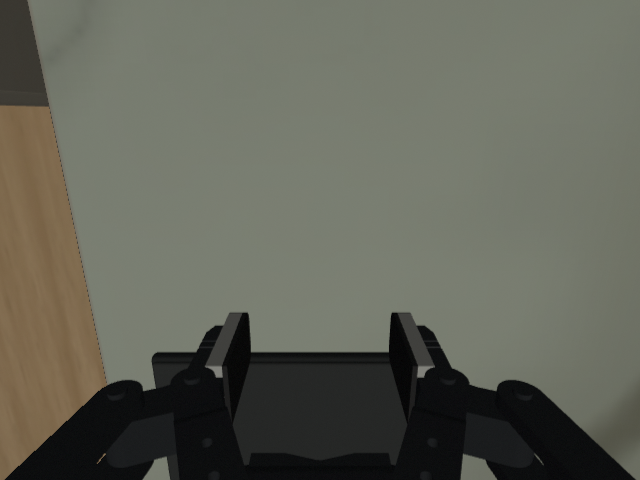

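The slate is square now, within about 0.4°, and its far side is at x≈0.473. I push the remaining 1.6 cm, back the fingers off and rise to check.

Call:
{"op": "arm_command", "data": {
  "travel": [
    [0.4, 0, 0],
    [0.8, 0, 0],
    [1.2, 0, 0],
    [1.4, 0, 0],
    [1.6, 0, 0],
    [1.6, 0, 0],
    [1.6, 0, 0]
  ],
  "twist": [0, 0, 0, 0, 0, 0, 0],
  "jaw": [0.65, 0.65, 0.65, 0.65, 0.65, 0.65, 0.65]
}}

```text
clock: 7.1
eef_pos: [0.4687, 0.1271, -0.0001]
orientation: [[-1.0, -0.0, -0.002], [0.002, -0.001, -1.0], [0.0, -1.0, 0.001]]
force: [-0.4, 0.1, 0.4]
gripper_width: 0.649
```

Call:
{"op": "arm_command", "data": {
  "travel": [
    [-0.5, 0, 0],
    [-1.5, 0, 0],
    [-3, 0, 0],
    [-3.5, -2, 0],
    [-3.5, -6, 0],
    [-3.5, -9, 4],
    [-3.5, -9, 9],
    [-3.5, -9, 14],
    [-3.5, -10, 19],
    [-3.5, -11, 23]
  ],
  "twist": [0, 0, 0, 0, 0, 0, 0, 0, 0, 0],
  "jaw": [0.65, 0.65, 0.65, 0.65, 0.65, 0.65, 0.65, 0.65, 0.65, 0.65]
}}

```text
clock: 8.1
eef_pos: [0.5033, -0.1055, 0.1103]
orientation: [[-1.0, -0.001, -0.003], [0.003, -0.001, -1.0], [0.001, -1.0, 0.001]]
force: [0.4, -0.0, -0.4]
gripper_width: 0.645
```

```bash
cat > meas.py <<'E'
from h import *
import sys
for n in ["top","scene"]:
    im=arm.get_image(n);save(im,n+sys.argv[1]);E=ext(im);P=cloud(im,E);f,cx,cy=K(im)
    for l in ["slate_center","round_slate_center","timer_center"]:
        for r in arm.tip_of(l,im)[:1]: print(n,l,r["score"],(E[:3,:3]@np.array(r["position"])+E[:3,3]).round(4))
        for r in arm.masks_of(l,im)[:1]:
            m=r["mask"]
            c=max(cv2.findContours(m.astype(np.uint8),0,2)[0],key=cv2.contourArea)[:,0].astype(float)
            D=np.c_[(c[:,0]-cx)/f,-(c[:,1]-cy)/f,-np.ones(len(c))]@E[:3,:3].T
            t=(.008-E[2,3])/D[:,2];W=((E[:3,3]+D*t[:,None])[:,:2]*1000).astype(np.float32)
            print("  mask",r["score"],cv2.minAreaRect(W),"z",np.median(P[m&(im["depth"]>0)][:,2]))
            if l=="slate_center":print(cv2.boxPoints(cv2.minAreaRect(W)).round(1).tolist())
print(arm.get_state()["eef_pos"],arm.get_state()["clock"])
E
python3 meas.py 5
```

```text
mask 0.89 ((420.5597839355469, 162.07846069335938), (66.61873626708984, 70.18807220458984), 89.09135437011719) z 0.007217677352299945
[[384.8999938964844, 129.3000030517578], [455.1000061035156, 128.1999969482422], [456.20001220703125, 194.8000030517578], [386.0, 195.89999389648438]]
top round_slate_center 0.61 [ 0.4871 -0.1996  0.0032]
  mask 0.78 ((485.59344482421875, -201.25100708007812), (117.3517074584961, 123.87139892578125), 67.62862396240234) z 0.007166345970545884
top timer_center 0.77 [ 0.511  -0.3527  0.0305]
  mask 0.86 ((512.2634887695312, -359.64990234375), (62.471858978271484, 72.61105346679688), 43.273887634277344) z 0.04409298405506279
scene slate_center 0.87 [0.3719 0.1349 0.0062]
  mask 0.89 ((376.0777282714844, 129.71231079101562), (163.1485595703125, 128.9699249267578), 0.687915027141571) z 0.007774882427278307
[[293.70001220703125, 193.1999969482422], [295.29998779296875, 64.30000305175781], [458.3999938964844, 66.19999694824219], [456.8999938964844, 195.1999969482422]]
  mask 0.89 ((486.79998779296875, -204.43661499023438), (120.77114868164062, 123.08609771728516), 8.278788566589355) z 0.007590296618308234
  mask 0.78 ((515.989013671875, -351.8163757324219), (85.95331573486328, 63.651405334472656), 41.705841064453125) z 0.04372802460789882
[ 0.50333655 -0.10252147  0.10993124] 8.8
```

View pics/top5.png

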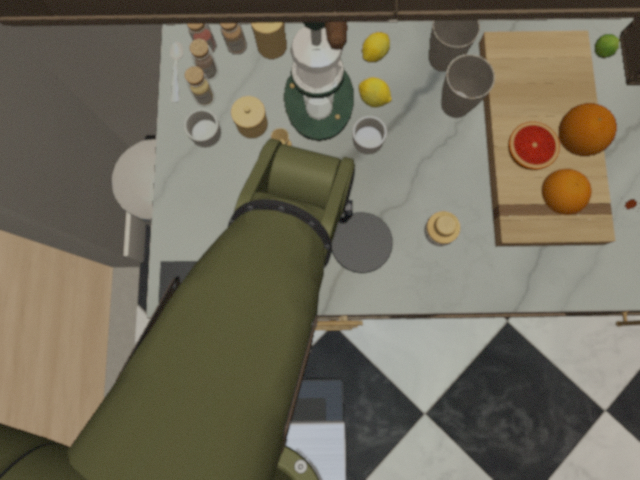

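View pics/scene5.png

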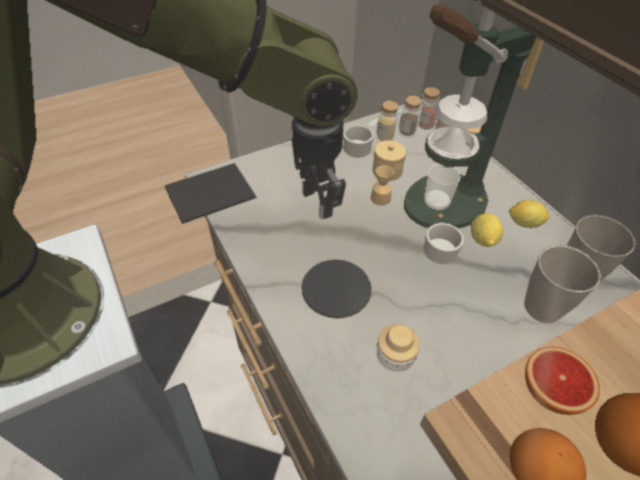

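Call:
{"op": "arm_command", "data": {
  "travel": [
    [0, -4, 1],
    [0, -8, 3],
    [2, -10, 7],
    [4, -10, 11],
    [6, -10, 15],
    [8, -10, 19],
    [10, -10, 23],
    [12, -10, 27],
    [14, -10, 31],
    [14, -10, 31]
  ],
  "twist": [0, 0, 0, 0, 0, 0, 0, 0, 0, 0],
  "jaw": [0.65, 0.65, 0.65, 0.65, 0.65, 0.65, 0.65, 0.65, 0.65, 0.65]
}}

```text
clock: 9.8
eef_pos: [0.3606, -0.4157, 0.2099]
orientation: [[-1.0, -0.001, -0.006], [0.006, -0.001, -1.0], [0.001, -1.0, 0.001]]
force: [0.4, -0.0, 0.3]
gripper_width: 0.646
```

```bash
python3 meas.py 6
python3 - <<'E'
from h import *
im=arm.get_image("top");E=ext(im);P=cloud(im,E);x,y,z=P[...,0],P[...,1],P[...,2];ok=im["depth"]>0
for yy in np.arange(.075,.195,.015):
    k=ok&(abs(y-yy)<.006)&(z>.004)&(z<.012)&(x>.2)&(x<.5);print(yy.round(3),x[k].min().round(4),x[k].max().round(4))
for yy in(-.02,.0,.02,.04):
    k=ok&(abs(y-yy)<.008)&(abs(z)<.005)&(x>.2);print("edge",yy,x[k].min().round(4) if k.any() else None)
E
```

```text
top slate_center 0.55 [0.3758 0.1342 0.0028]
  mask 0.95 ((375.76763916015625, 135.04690551757812), (123.86599731445312, 158.92398071289062), 89.08067321777344) z 0.006939927976569837
[[295.29998779296875, 74.4000015258789], [454.20001220703125, 71.80000305175781], [456.20001220703125, 195.6999969482422], [297.29998779296875, 198.1999969482422]]
  mask 0.56 ((487.5534362792969, -198.99537658691406), (122.18074035644531, 122.49112701416016), 89.089599609375) z 0.007120455962655647
top timer_center 0.84 [ 0.508  -0.3539  0.0321]
  mask 0.81 ((512.7427368164062, -360.28271484375), (67.48894500732422, 71.8253402709961), 86.92105865478516) z 0.04404986917249515
  mask 0.72 ((299.9796447753906, 107.31484985351562), (24.564966201782227, 86.53398895263672), 15.841470718383789) z 0.007152560365015992
[[276.3999938964844, 145.60000610351562], [300.0, 62.29999923706055], [323.6000061035156, 69.0], [300.0, 152.3000030517578]]
scene timer_center 0.84 [ 0.5099 -0.3556  0.0336]
  mask 0.85 ((521.941650390625, -351.0447692871094), (69.61894226074219, 74.70741271972656), 3.6926169395446777) z 0.044925117544628135
[ 0.36306848 -0.41216238  0.21018667] 10.5
0.075 0.2972 0.4548
0.09 0.2974 0.4551
0.105 0.2976 0.4553
0.12 0.2978 0.4876
0.135 0.2981 0.4797
0.15 0.2983 0.4562
0.165 0.2986 0.4563
0.18 0.2969 0.4564
0.195 0.2971 0.4564
edge -0.02 0.3484
edge 0.0 0.347
edge 0.02 0.3472
edge 0.04 0.3475
```

View pics/top6.png

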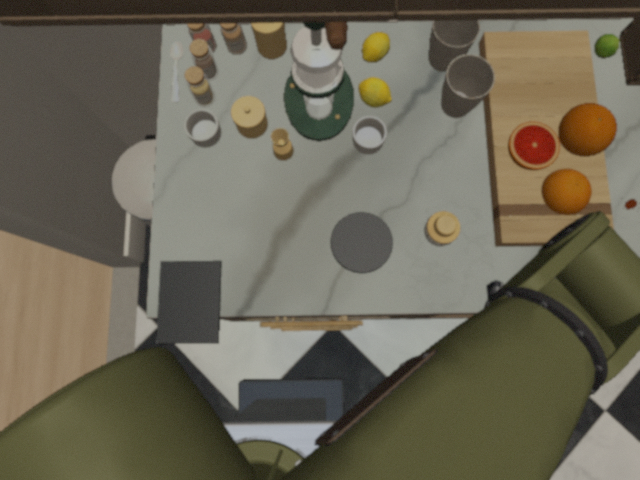

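The picture shows the slate lying square over the front edge (px 160–220, rows 261–342, with the edge at about row 317). It sticks out about 50 mm. The round slate and the timer are where they were.

```bash
python3 -c "
from cell import arm
print(arm.job_done())"
```

```text
the job is handed in; nothing more can be done
None
```

The slate now sticks out about 50 mm over the front edge, short side first. I handed the job in at about 10.5 s. I set the half-open fingertips on the worktop behind the slate's far side and pushed it towards the robot. The push squared it up from about 12.6° askew at about 3 N, and I then backed off and moved the arm clear.

**Overhang:** the last top-camera check puts the slate's near side at x≈0.297–0.298 and the worktop's front edge at x≈0.347–0.348. The earlier scene-camera look gave about 52 mm, which agrees within the calibration.

**Squareness:** it is square within about 1°. The top camera's mask gives −0.9°, its depth points about +0.4° or less, and the wrist and scene cameras about 0.5–0.7°.

**Other things:** the round slate and the timer measured where they started, within a few millimetres of measuring noise.

**Failed reading:** in the last scene picture the network's slate mask was a small sliver that makes no sense as the slate. The arm was probably in the way, so I ignored it in favour of the clear top view.

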